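# Put the washed printing plates away

### The arm

A 6-joint arm with a two-finger parallel gripper is mounted at the origin on the work surface. World frame = base frame: x ahead of the robot, y to its left, z up, the work surface at z = 0. Lengths are in m, angles in rad, forces in N, time in s.
With the tool pointing down it reaches from about 0.35 to 0.975 m from the base axis. Payload 4.9 kg.
Tool frame: the origin (TCP) lies at the very end of the fingers, on their centre line; the grasp point (between the pads) lies 19 mm behind it (ctrl.tcp_to_grasp is the z of the grasp point in the tool frame, in m); z points along the fingers, y is the line along which they close (so a half turn about z gives the same grasp; the last joint's range is limited). The gripper opens to 85 mm and grips with 20 to 120 N. Pads are 22 mm wide; open, the fingers measure 114 mm over their backs; the gripper's body (76 mm by 85 mm) begins 54 mm behind the grasp point. The pads swing forward as they close: fully open they stand 13 mm farther back than shut.
Start: joints at [-1.388, 0.053, 1.613, -0, 1.476, -0.119], TCP at [0.186, -0.597, 0.231] pointing down, gripper open.
Joint ranges: [-3.01, 3.01], [-1.01, 2.22], [0.06, 2.58], [-1.02, 4.17], [0.09, 2.62], [-3.14, 3.14]. Speed limits (rad/s): [2.57, 2.57, 3.14, 3.14, 3.14, 3.14].

### API

Orientations are given as a rotation vector (axis times angle).
In Python, from station import ctrl, eyes, job, nets gives the robot as it stands. The module is installed in compiled form; this text tells all that it offers.
- The arm moves only by the tool jog_arm, never from a script. Its argument "commands" is one flat list of numbers, 7 for each row, row after row: the shift along the tool's x, y, z each as a share of 0.06 m, from -1 to 1, then the turn, a rotation vector about the tool's x, y, z each as a share of 0.1 rad, from -1 to 1, then the finger opening in mm, from 0 to 85.4. In form: [x, y, z, ax, ay, az, grip, x, y, z, ax, ay, az, grip, ...]. A call has 1 to 20 rows; each row shifts and turns the commanded pose from where the row before left it, along the tool's axes as they then stand; what a row does not reach is not made up. A row lasts 1/8 s, in which the tool goes at most 62.5 mm and 10.7 degrees, less where a joint would pass 70% of its speed; a pose out of reach is approached as far as the arm can. A call with a number of a shift or a turn outside -1 to 1 is refused whole. A call with a gripper value outside its range is refused whole. The fingers move at their own pace and stop on an object; "newtons" is the grip in N (left out, the last holds). Time passes only in rows, so rows that do not move let the fingers close. It gives the time, the measured TCP pose, the force, the opening and the grip force at its end, in the units of the state.
- ctrl.get_obs(): the state, without advancing time (a new reading comes with each control period).
- eyes.get_image(name): name is "side" or "top"; returns a dict with "image" (480x640x3 uint8, red, green, blue), "z_map" (480x640 float32, m along the optical axis (not along the pixel's ray), 0 where there is no reading), "K" (3x3 intrinsics, pixels), "cam_to_world" (4x4, takes a point from camera to world coordinates). Camera axes: x right, y up, looking along -z (the intrinsics and any distortion apply to the point x, -y, -z); pixel columns grow to the right and rows downward; lengths in m; the calibration is good to about 2 mm. A picture is of the moment at which its call begins.
- job.finish_job(): hands the job in; it is judged then, once.
Trained networks look in the newest picture that a camera, given by its name, has taken for a name from the list of things; names that differ only in an ending like _2 or _b are one class to them, and where a whole thing is asked for, a point or a joint stands for the part that bears it (a point fixed in the world has none). Each returns a list of dicts, best first, with "p" (0 to 1); they miss things now and then, are a little off and sometimes report something else, mostly with a low value. They report only what shows in the picture. A call takes as long as a camera call.
- nets.silhouettes(camera, name): "mask" (480x640 bool, what is visible of it) and "bbox" ([left, top, right, bottom] in pixels, round what is visible of it).
The state is a dict: "t": time; "q": joint angles; "dq": joint speeds; "effort": joint torques, N m; "tool_pos": TCP position; "tool_rot": TCP orientation; "contact_force": force on the tool from outside, world axes, zero at the start; "wrist_torque": the same for the moment, N m; "opening": finger opening in m; "grip_force": force on a finger pad.
Only numpy, scipy, OpenCV 4.12 (cv2) and the standard library are available. Lean on these libraries where they do the work, as an engineer would, in place of code of your own. Each camera call takes 0.05 s, during which the arm holds its last target. There are 200 camera calls.

### The job

Clear the jar of dye off the rack's cover and stand it upright on the middle of the blue coaster, then lift the cover off and lay it flat on the middle of the grey mat. Then take every printing plate from the easel and stand it on its lower edge, painted end up, fully home in the rack slot of its own colour; do not drop the plates, and leave the palette, dye bottle and brush alone.

Things in the scene. Friction and masses are not known exactly. Their poses are not given: they have to be found in the camera images.
- rack: Fixed wooden rack, 230 (x) x 120 (y) x 52 mm high. Origin: centre of its underside; z up. Four slots in a row along x, 52 mm apart, each 18 mm wide (x), 104 mm long (y), 40 mm deep, floor 12 mm above the bench. Floor, rims and outer side faces are painted in each slot's colour; from -x to +x: red, yellow, blue, purple.
- cover: Loose flat white cover, 240 (x) x 140 (y) x 8 mm, 0.3 kg, at first lying on top of the rack, hiding the slots. Origin: centre of its underside; z up. Black bar handle in the middle of the top: 50 mm long (x), 14 mm thick (y), from 8 to 38 mm above the origin.
- jar: Squat amber jar of dye with an orange cap, 62 mm diameter, 62 mm high, 0.2 kg, at first standing on the cover beside its handle. Origin: centre of its underside; z up.
- coaster: Fixed square blue rubber coaster, 120 x 120 x 3 mm, lying on the bench. Origin: centre of its underside; z up.
- mat: Fixed grey felt mat, 260 (x) x 160 (y) x 4 mm. Origin: centre of its underside; z up.
- easel: Fixed wooden draining easel, four bays 86 mm apart along y. Origin: bench level, below the middle of the plates' lower edges; z up. Plates stand on a ledge 40 mm above the bench, behind a 6 mm lip, leaning 0.35 rad from vertical, tops towards -x; the board behind reaches 60 mm up the plates, so their top 50 mm are free.
- palette: White round ceramic palette with dabs of colour, 110 mm diameter, 10 mm high; bystander. Origin: centre of its underside.
- dye_bottle: Upright blue dye bottle, 44 mm diameter, 95 mm high; bystander. Origin: centre of its underside.
- brush: Blue-handled brush, 200 mm long, lying on the bench; bystander. Origin: at its middle, on the underside.
- plate_red: Flat wooden printing plate, 10 mm thick (its x), 75 mm wide (its y), 110 mm tall (its z), 0.12 kg; the upper 42 mm painted red, a thin copper motif (under 2 mm) on the lower part of its +x face. Origin: middle of its lower edge; z points to its upper edge. May be absent; at first leaning in one bay of the easel.
- slot_red (a point): Centre of the floor of the red slot; axes as the rack's (x across the slot, y along it, z up).
- plate_yellow: Flat wooden printing plate, 10 mm thick (its x), 75 mm wide (its y), 110 mm tall (its z), 0.12 kg; the upper 42 mm painted yellow, a thin copper motif (under 2 mm) on the lower part of its +x face. Origin: middle of its lower edge; z points to its upper edge. May be absent; at first leaning in one bay of the easel.
- slot_yellow (a point): Centre of the floor of the yellow slot; axes as the rack's (x across the slot, y along it, z up).
- plate_blue: Flat wooden printing plate, 10 mm thick (its x), 75 mm wide (its y), 110 mm tall (its z), 0.12 kg; the upper 42 mm painted blue, a thin copper motif (under 2 mm) on the lower part of its +x face. Origin: middle of its lower edge; z points to its upper edge. May be absent; at first leaning in one bay of the easel.
- slot_blue (a point): Centre of the floor of the blue slot; axes as the rack's (x across the slot, y along it, z up).
- plate_purple: Flat wooden printing plate, 10 mm thick (its x), 75 mm wide (its y), 110 mm tall (its z), 0.12 kg; the upper 42 mm painted purple, a thin copper motif (under 2 mm) on the lower part of its +x face. Origin: middle of its lower edge; z points to its upper edge. May be absent; at first leaning in one bay of the easel.
- slot_purple (a point): Centre of the floor of the purple slot; axes as the rack's (x across the slot, y along it, z up).

How it is judged:
On the way, in this order (a step that is already met when the one before it is completed fails the run):
1. the jar stands released on the coaster (horizontal distance between jar and coaster below 0.045 m and z of jar in the frame of coaster between 0.001 and 0.01 m and angle between jar's own z axis and vertical below 0.2 rad and contact force between the fingers and jar below 0.1 N), for 0.2 s.
2. the cover lies flat and released on the mat (x of cover in the frame of mat between -0.07 and 0.07 m and y of cover in the frame of mat between -0.06 and 0.06 m and z of cover in the frame of mat between -0.003 and 0.012 m and angle between cover's own z axis and vertical below 0.1 rad and contact force between the fingers and cover below 0.1 N), for 0.2 s.
At the end, for the whole second after the job is handed in: Each plate present is in its colour's slot: down within 8 mm, within 12 mm across and 22 mm along it, tilted under 0.27 rad; jar upright on the coaster within 45 mm of its centre; cover flat on the mat, its centre within 70 mm (x) and 60 mm (y) of the mat's; all released, at rest (all of step 1 and all of step 2 and linear speed of each of jar, cover, plate_red, plate_yellow, plate_blue, plate_purple below 0.03 m/s and x of plate_red in the frame of slot_red between -0.012 and 0.012 m and y of plate_red in the frame of slot_red between -0.022 and 0.022 m and z of plate_red in the frame of slot_red between -0.004 and 0.008 m and angle between each of plate_red, plate_yellow, plate_blue, plate_purple's own z axis and vertical below 0.27 rad and x of plate_yellow in the frame of slot_yellow between -0.012 and 0.012 m and y of plate_yellow in the frame of slot_yellow between -0.022 and 0.022 m and z of plate_yellow in the frame of slot_yellow between -0.004 and 0.008 m and x of plate_blue in the frame of slot_blue between -0.012 and 0.012 m and y of plate_blue in the frame of slot_blue between -0.022 and 0.022 m and z of plate_blue in the frame of slot_blue between -0.004 and 0.008 m and x of plate_purple in the frame of slot_purple between -0.012 and 0.012 m and y of plate_purple in the frame of slot_purple between -0.022 and 0.022 m and z of plate_purple in the frame of slot_purple between -0.004 and 0.008 m); the robot touches nothing.
It fails at once if the palette, dye bottle or brush is disturbed (moved more than 40 mm) (distance of any of palette, dye_bottle, brush from where it was at the start of the episode above 0.04 m).
It fails at once if the red plate is dropped (falls freely at over 0.8 m/s) (linear speed of plate_red above 0.8 m/s and contact force between the fingers and plate_red below 0.05 N).
It fails at once if the yellow plate is dropped (falls freely at over 0.8 m/s) (linear speed of plate_yellow above 0.8 m/s and contact force between the fingers and plate_yellow below 0.05 N).
It fails at once if the blue plate is dropped (falls freely at over 0.8 m/s) (linear speed of plate_blue above 0.8 m/s and contact force between the fingers and plate_blue below 0.05 N).
It fails at once if the purple plate is dropped (falls freely at over 0.8 m/s) (linear speed of plate_purple above 0.8 m/s and contact force between the fingers and plate_purple below 0.05 N).
Of plate_red, plate_yellow, plate_blue, plate_purple only 2 to 4 are there at a start; the rules pass over those that are not, and their reading is None.
At some moment in a run one of jar, cover may be knocked a few centimetres aside while the robot is not near it.
It also fails if it takes over 210 s, if anything falls off the work surface, if the arm or the gripper's body presses on something with over 40 N, if the wrist force passes 120 N, or if a joint passes its speed limit or range.

## Working session

There is one attempt and no reset: what is moved stays moved. The work goes in short steps, Python scripts to look and compute and a tool call to move; the robot and the scene stay as the last step left them, time stands still between calls to the robot, and variables do not carry over. Pictures are saved under pics/ and viewed, at most 14 in all, crops included, and the job is handed in when it is done.

Besides the shell and the picture viewer there is one more tool, called after "Call:" as a command line: name --argument value ..., lists and objects as JSON in quotes. jog_arm: Moves the arm, as the interface text tells. Shift numbers are shares of 0.06 m and turn numbers shares of 0.1 rad, none past 1 either way. Its arguments: {"type":"object","properties":{"commands":{"type":"array","items":{"type":"number"}},"newtons":{"type":"number"}},"required":["commands"]}

```bash
mkdir -p pics; cat > h.py <<'E'
import numpy as np, cv2
from station import ctrl, eyes, job, nets
from scipy.spatial.transform import Rotation as R
def cloud(im):
    z=im["z_map"].astype(float); K=np.array(im["K"]); T=np.array(im["cam_to_world"])
    v,u=np.mgrid[0:480,0:640]
    P=np.stack([(u-K[0,2])/K[0,0]*z,-(v-K[1,2])/K[1,1]*z,-z,np.ones_like(z)],-1)@T.T
    P=P[...,:3]; P[z==0]=np.nan
    return P
def save(im,name): cv2.imwrite("pics/"+name,im["image"][...,::-1])
E
python3 - <<'E'
from h import *
o=ctrl.get_obs(); print(o["t"],o["tool_pos"],o["tool_rot"],o["opening"],ctrl.tcp_to_grasp)
ims=[]
for c in("top","side"):
    im=eyes.get_image(c); save(im,c+"0.png"); P=cloud(im)
    print(c,np.array(im["cam_to_world"])[:3,3].round(3))
    for n in "rack cover jar coaster mat easel palette dye_bottle brush plate_red plate_yellow plate_blue plate_purple".split():
        for d in nets.silhouettes(c,n)[:2]:
            m=d["mask"]; q=P[m]; q=q[~np.isnan(q[:,0])]
            if len(q): print(n,round(d["p"],2),[int(x) for x in d["bbox"]],np.median(q,0).round(3),np.percentile(q,2,0).round(3),np.percentile(q,98,0).round(3))
E
```

```text
0.0 [ 0.18566678 -0.59611818  0.23002098] [-3.10377007e+00 -4.71928845e-01  5.45486436e-05] 0.08538715863380307 -0.0187
top [0.496 0.004 1.218]
cover 0.84 [218, 167, 293, 291] [0.556 0.136 0.061] [0.453 0.067 0.055] [0.686 0.214 0.088]
jar 0.83 [237, 185, 269, 215] [0.629 0.142 0.122] [0.603 0.118 0.078] [0.657 0.17  0.127]
coaster 0.61 [334, 268, 388, 324] [ 0.434 -0.085  0.003] [ 0.377 -0.142 -0.001] [ 0.491 -0.027  0.008]
mat 0.76 [105, 224, 186, 348] [0.447 0.384 0.005] [ 0.324  0.306 -0.   ] [0.573 0.463 0.009]
mat 0.22 [443, 193, 493, 217] [ 0.624 -0.291  0.121] [ 0.602 -0.33   0.045] [ 0.653 -0.256  0.147]
easel 0.93 [356, 163, 527, 241] [ 0.637 -0.235  0.014] [ 0.564 -0.416  0.007] [ 0.715 -0.085  0.093]
palette 0.78 [279, 104, 330, 154] [0.797 0.046 0.012] [ 0.747 -0.003  0.006] [0.847 0.095 0.017]
dye_bottle 0.73 [191, 130, 214, 152] [0.751 0.255 0.065] [0.736 0.24  0.008] [0.774 0.279 0.098]
brush 0.69 [406, 314, 501, 334] [ 0.374 -0.309  0.018] [ 0.356 -0.382 -0.   ] [ 0.397 -0.193  0.024]
plate_red 0.64 [447, 195, 490, 215] [ 0.623 -0.291  0.124] [ 0.603 -0.33   0.051] [
[... 1231 characters left out ...]
44, 246, 451, 450] [ 0.62  -0.3    0.013] [ 0.561 -0.431  0.008] [ 0.711 -0.097  0.093]
palette 0.93 [384, 214, 435, 245] [0.795 0.037 0.011] [ 0.746 -0.009  0.003] [0.845 0.091 0.014]
dye_bottle 0.75 [351, 146, 368, 181] [0.753 0.246 0.05 ] [0.736 0.236 0.004] [0.775 0.265 0.095]
brush 0.72 [220, 348, 265, 467] [ 0.374 -0.323  0.018] [ 0.356 -0.387  0.01 ] [ 0.396 -0.2    0.022]
plate_red 0.95 [380, 304, 407, 374] [ 0.618 -0.303  0.134] [ 0.602 -0.336  0.052] [ 0.648 -0.249  0.146]
plate_blue 0.9 [368, 265, 399, 331] [ 0.633 -0.22   0.135] [ 0.618 -0.251  0.054] [ 0.667 -0.176  0.146]
plate_purple 0.59 [389, 348, 419, 429] [ 0.603 -0.395  0.124] [ 0.586 -0.421  0.055] [ 0.633 -0.345  0.146]
```

View pics/top0.png

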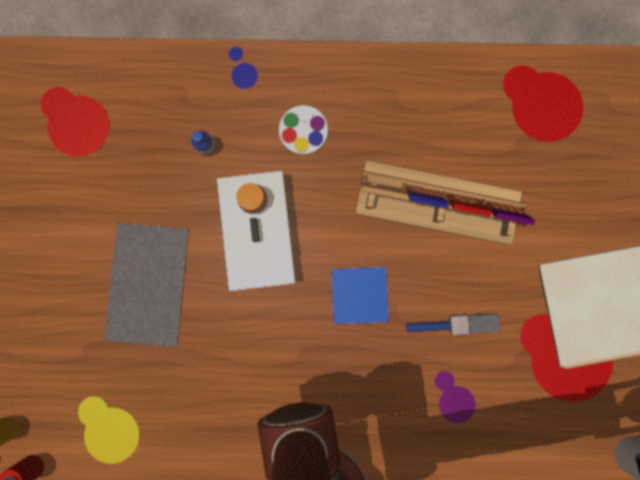

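View pics/side0.png

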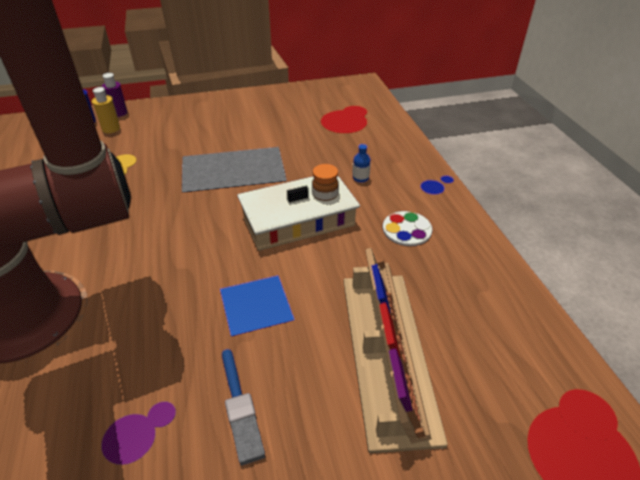

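```bash
python3 - <<'E'
from h import *
im=eyes.get_image("top"); P=cloud(im); I=im["image"].astype(int)
def rect(mask,lab,er=0):
    q=P[mask]; q=q[~np.isnan(q[:,0])]
    r=cv2.minAreaRect((q[:,:2]*1000).astype(np.float32)); print(lab,len(q),"c",np.round(r[0],1),"wh",np.round(r[1],1),"ang",round(r[2],2),"z",np.median(q[:,2]).round(4))
z=P[...,2]
M={n:nets.silhouettes("top",n)[0]["mask"] for n in("cover","mat","coaster","jar","plate_red","plate_blue","plate_purple")}
rect(M["cover"]&(z<.066)&(z>.05),"cover");rect(M["cover"]&(z>.08)&(I.sum(-1)<200),"handle")
rect(M["mat"]&(z<.01),"mat");rect(M["coaster"],"coaster");rect(M["jar"]&(z>.118),"jartop")
for n in("plate_red","plate_blue","plate_purple"):
    m=M[n]&(z>.09); q=P[m]; r=cv2.minAreaRect((q[:,:2]*1000).astype(np.float32)); print(n,np.round(r,1) if 0 else r)
    m=M[n]&(z>.138); q=P[m]; print(" top edge",len(q),q.mean(0).round(4),np.ptp(q,0).round(3))
print(I[340:345:2,0:0], [ (P[v,u].round(3)) for v,u in((241,232),(250,250))])
E
```

```text
cover 6417 c [568.4 140.8] wh [240.2 140.3] ang 7.63 z 0.061
handle 80 c [566.4 137.5] wh [43.4  9. ] ang 7.98 z 0.0904
mat 8393 c [448.9 385.1] wh [162.3 262.8] ang 86.16 z 0.0045
coaster 3006 c [432.4 -86.1] wh [121.3 122.8] ang 3.34 z 0.0035
jartop 568 c [632.3 146.4] wh [53.2 53.9] ang 64.03 z 0.1225
plate_red ((621.056640625, -291.44952392578125), (88.15214538574219, 32.32141876220703), 79.54705047607422)
 top edge 240 [ 0.6106 -0.2914  0.1438] [0.025 0.075 0.012]
plate_blue ((636.0634765625, -208.91250610351562), (75.1588134765625, 31.976320266723633), 78.09502410888672)
 top edge 230 [ 0.6264 -0.2068  0.1438] [0.023 0.075 0.013]
plate_purple ((605.8042602539062, -373.45965576171875), (88.33173370361328, 31.884998321533203), 79.45777130126953)
 top edge 236 [ 0.5951 -0.3751  0.1439] [0.025 0.085 0.012]
[] [array([0.543, 0.188, 0.063]), array([0.525, 0.151, 0.058])]
```

The top view shows the jar at (250,197) on the cover, the coaster at (360,296) and the mat at (147,285). The easel holds three plates: blue (427,200), red (470,208) and purple (513,217). There is no yellow plate; the net's "plate_yellow" is really the dye bottle.

```bash
cat >> h.py <<'E'
def down(psi): return R.from_matrix(np.array([[np.cos(psi),np.sin(psi),0],[np.sin(psi),-np.cos(psi),0],[0,0,-1]]))
def plan(wps):
    "wps: (label,pos,rot or None); prints rotation rows, then shift rows in tool axes"
    o=ctrl.get_obs(); p=np.array(o["tool_pos"]); r=R.from_rotvec(o["tool_rot"])
    for l,q,s in wps:
        if s is not None:
            w=(r.inv()*s).as_rotvec()/0.1; n=int(np.ceil(np.abs(w).max()-.03)) or 1
            print(l,"rot",n,"x",(w/n).round(3)); r=s
        d=r.inv().apply(np.array(q)-p)/0.06; n=int(np.ceil(np.abs(d).max()-.01)) or 1
        n=max(n,int(np.ceil(np.linalg.norm(d)/1.04)))
        print(l,"shift",n,"x",(d/n).round(3)); p=np.array(q)
    return
E
python3 - <<'E'
from h import *
plan([("abovejar",[.632,.146,.19],down(.133)),("jar",[.632,.146,.068],None)])
E
```

```text
abovejar rot 2 x [-0.    -0.     0.844]
abovejar shift 14 x [ 0.644 -0.806  0.049]
jar shift 3 x [0.    0.    0.678]
```

Call:
jog_arm --commands '[0,0,0,0,0,0.844,85,0,0,0,0,0,0.844,85,0.644,-0.806,0.049,0,0,0,85,0.644,-0.806,0.049,0,0,0,85,0.644,-0.806,0.049,0,0,0,85,0.644,-0.806,0.049,0,0,0,85,0.644,-0.806,0.049,0,0,0,85,0.644,-0.806,0.049,0,0,0,85,0.644,-0.806,0.049,0,0,0,85,0.644,-0.806,0.049,0,0,0,85,0.644,-0.806,0.049,0,0,0,85,0.644,-0.806,0.049,0,0,0,85,0.644,-0.806,0.049,0,0,0,85,0.644,-0.806,0.049,0,0,0,85,0.644,-0.806,0.049,0,0,0,85,0.644,-0.806,0.049,0,0,0,85,0,0,0,0,0,0,85,0,0,0,0,0,0,85]'

```text
t: 4.05
tool_pos: [0.632, 0.146, 0.1898]
tool_rot: [3.134, 0.21, -0.001]
contact_force: [-0.0, -1.3, -0.7]
opening: 0.085
grip_force: 0.0
```

```bash
python3 - <<'E'
from h import *
im=eyes.get_image("side"); P=cloud(im)
d=nets.silhouettes("side","jar")[0]; q=P[d["mask"]]; print(d["p"],np.nanmedian(q,0),np.nanpercentile(q,[3,97],axis=0).round(3))
o=ctrl.get_obs();print(o["tool_pos"],o["contact_force"])
plan([("jar",[.632,.146,.068],down(.133))])
E
```

```text
0.91 [0.62759944 0.1244498  0.10178398] [[0.604 0.114 0.067]
 [0.656 0.159 0.124]]
[0.63189464 0.14503421 0.19038895] [-0.09461518 -0.00207636  0.2395824 ]
jar rot 1 x [ 0.002 -0.001 -0.012]
jar shift 3 x [ 0.001 -0.005  0.68 ]
```

Call:
jog_arm --commands '[0,0,0.5,0,0,0,85,0,0,0.5,0,0,0,85,0,0,0.5,0,0,0,85,0,0,0.54,0,0,0,85,0,0,0,0,0,0,85,0,0,0,0,0,0,50,0,0,0,0,0,0,50,0,0,0,0,0,0,50,0,0,0,0,0,0,50,0,0,0,0,0,0,50,0,0,0,0,0,0,50]' --newtons 40

```text
t: 5.52
tool_pos: [0.6339, 0.1459, 0.0707]
tool_rot: [3.134, 0.209, 0.007]
contact_force: [-1.8, -1.9, 5.2]
opening: 0.0599
grip_force: 44.3
```

```bash
python3 - <<'E'
from h import *
plan([("up",[.632,.146,.16],down(.133)),("overcoaster",[.4324,-.0861,.14],down(.06)),("dn",[.4324,-.0861,.013],None)])
E
```

```text
up rot 1 x [ 0.007 -0.041 -0.001]
up shift 2 x [-0.016 -0.003 -0.744]
overcoaster rot 1 x [0.   0.   0.73]
overcoaster shift 5 x [-0.711  0.732  0.067]
dn shift 3 x [0.    0.    0.706]
```

Call:
jog_arm --commands '[0,0,-0.4,0,0,0,50,0,0,-0.5,0,0,0,50,0,0,-0.7,0,0,0,50,0,0,0,0,0,0,50,0,0,0,0,0,0,50]'

```text
t: 6.15
tool_pos: [0.6315, 0.146, 0.1627]
tool_rot: [3.135, 0.209, -0.002]
contact_force: [-0.2, -0.8, -2.8]
opening: 0.0601
grip_force: 44.2
```

```bash
python3 - <<'E'
from h import *
im=eyes.get_image("side"); P=cloud(im)
d=nets.silhouettes("side","jar")[0]; q=P[d["mask"]]; print(d["p"],np.nanmedian(q,0),np.nanpercentile(q,[2,98],axis=0).round(3),d["bbox"])
cv2.imwrite("pics/jar.png",cv2.resize(im["image"][100:280,220:400,::-1],(540,540)))
o=ctrl.get_obs();print(o["tool_pos"],o["contact_force"],o["opening"],o["grip_force"])
plan([("overcoaster",[.4324,-.0861,.14],down(.06)),("dn",[.4324,-.0861,.02],None)])
E
```

```text
0.74 [0.61430881 0.12511946 0.18552179] [[0.601 0.114 0.155]
 [0.653 0.159 0.215]] [309.9, 127.6, 340.5, 165.5]
[0.63075494 0.14593445 0.16114446] [-0.50766866  0.44660562 -2.44850504] 0.060263375149753835 44.200181644409895
overcoaster rot 1 x [0.    0.041 0.73 ]
overcoaster shift 5 x [-0.706  0.732  0.07 ]
dn shift 2 x [0. 0. 1.]
```

View pics/jar.png

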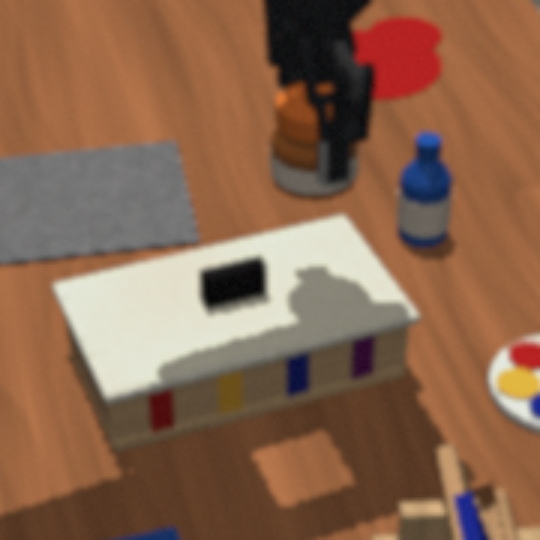

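The jar is held upright by the fingers at (315,145) in the side view. The rack's colours run red, yellow, blue, purple from −x to +x, as described.

Call:
jog_arm --commands '[0,0,0,0,0.04,0.73,50,-0.706,0.732,0.07,0,0,0,50,-0.706,0.732,0.07,0,0,0,50,-0.706,0.732,0.07,0,0,0,50,-0.706,0.732,0.07,0,0,0,50,-0.706,0.732,0.07,0,0,0,50,0,0,0,0,0,0,50,0,0,0.6,0,0,0,50,0,0,0.6,0,0,0,50,0,0,0.5,0,0,0,50,0,0,0.3,0,0,0,50,0,0,0,0,0,0,50,0,0,0,0,0,0,50]'

```text
t: 7.88
tool_pos: [0.435, -0.0855, 0.0222]
tool_rot: [-3.14, -0.095, -0.007]
contact_force: [0.4, -0.0, -1.8]
opening: 0.0604
grip_force: 44.4
```

Call:
jog_arm --commands '[0,0,0.05,0,0,0,50,0,0,0.05,0,0,0,50,0,0,0.04,0,0,0,50,0,0,0,0,0,0,50,0,0,0,0,0,0,50]'

```text
t: 8.5
tool_pos: [0.4348, -0.0859, 0.0137]
tool_rot: [-3.14, -0.094, -0.007]
contact_force: [-0.7, 1.0, 0.6]
opening: 0.0603
grip_force: 44.6
```

Call:
jog_arm --commands '[0,0,0.03,0,0,0,50,0,0,0,0,0,0,65,0,0,0,0,0,0,85,0,0,0,0,0,0,85,0,0,0,0,0,0,85,0,0,-0.3,0,0,0,85,0,0,-0.6,0,0,0,85,0,0,-1,0,0,0,85,0,0,-1,0,0,0,85,0,0,0,0,0,0,85]'

```text
t: 9.75
tool_pos: [0.4372, -0.0871, 0.1922]
tool_rot: [3.136, 0.094, 0.024]
contact_force: [0.5, -0.8, -0.5]
opening: 0.0851
grip_force: 0.0
```

```bash
cat >> h.py <<'E'
def rect(q,lab):
    q=q[~np.isnan(q[:,0])]
    r=cv2.minAreaRect((q[:,:2]*1000).astype(np.float32)); print(lab,len(q),"c",np.round(r[0],1),"wh",np.round(r[1],1),"ang",round(r[2],2),"z",np.median(q[:,2]).round(4))
E
python3 - <<'E'
from h import *
for c in("side","top"):
    im=eyes.get_image(c); P=cloud(im); z=P[...,2]
    for n in("jar","cover"):
        for d in nets.silhouettes(c,n)[:1]:
            q=P[d["mask"]]; print(c,n,d["p"],np.nanpercentile(q,[2,50,98],axis=0).round(3).tolist(),d["bbox"])
            if n=="cover": rect(P[d["mask"]&(z<.066)&(z>.05)],"cover"); rect(P[d["mask"]&(z>.075)],"handle")
o=ctrl.get_obs();print(o["tool_pos"])
E
```

```text
side jar 0.77 [[0.406, -0.118, 0.007], [0.433, -0.106, 0.053], [0.462, -0.066, 0.067]] [236.9, 272.0, 275.5, 315.3]
side cover 0.92 [[0.485, 0.062, 0.056], [0.579, 0.128, 0.061], [0.683, 0.208, 0.088]] [255.5, 169.1, 353.8, 234.8]
cover 3395 c [575.3 138.4] wh [226.  143.3] ang 7.89 z 0.0604
handle 202 c [503.4  -1.1] wh [338.1  46.5] ang 64.89 z 0.0867
top cover 0.64 [[0.353, -0.382, -0.0], [0.375, -0.324, 0.018], [0.397, -0.252, 0.023]] [431.2, 314.2, 502.7, 335.5]
cover 0 c [0. 0.] wh [0. 0.] ang 0.0 z nan
handle 2 c [ 419.3 -150.2] wh [5.3 0. ] ang 158.84 z 0.4811
[ 0.43274288 -0.08544788  0.18345857]
  return _methods._mean(a, axis=axis, dtype=dtype,
  ret = ret.dtype.type(ret / rcount)
```

```bash
python3 - <<'E'
from h import *
plan([("above",[.567,.139,.18],down(.134)),("h",[.567,.139,.066],None)])
E
```

```text
above rot 1 x [-0.018 -0.005 -0.74 ]
above shift 5 x [ 0.543 -0.682  0.012]
h shift 2 x [0.   0.   0.95]
```

Call:
jog_arm --commands '[0,0,0,-0.02,0,-0.74,50,0.543,-0.682,0.012,0,0,0,50,0.543,-0.682,0.012,0,0,0,50,0.543,-0.682,0.012,0,0,0,50,0.543,-0.682,0.012,0,0,0,50,0.543,-0.682,0.012,0,0,0,50,0,0,0,0,0,0,50,0,0,0,0,0,0,50,0,0,0.5,0,0,0,50,0,0,0.5,0,0,0,50,0,0,0.5,0,0,0,50,0,0,0.3,0,0,0,50,0,0,0,0,0,0,50,0,0,0,0,0,0,50]'

```text
t: 11.8
tool_pos: [0.5693, 0.1383, 0.0756]
tool_rot: [3.133, 0.21, 0.01]
contact_force: [0.4, 0.9, 0.9]
opening: 0.0501
grip_force: 0.0
```

```bash
python3 - <<'E'
from h import *
im=eyes.get_image("side"); P=cloud(im)
cv2.imwrite("pics/hand.png",cv2.resize(im["image"][120:270,210:390,::-1],(720,600)))
plan([("h",[.567,.139,.066],down(.134))])
E
```

```text
h rot 1 x [ 0.023 -0.067 -0.003]
h shift 1 x [-0.041 -0.015  0.167]
```

View pics/hand.png

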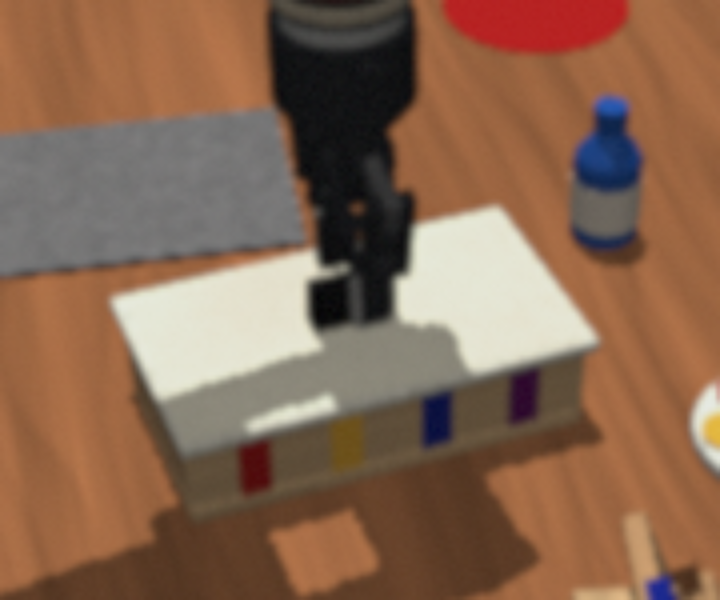

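The fingers straddle the handle at about (352,305) in the crop, maybe 5–9 mm too far toward +x. I'll shift slightly and grip.

Call:
jog_arm --commands '[-0.1,0,0.08,0,-0.06,0,50,0,0,0.06,0,0,0,50,0,0,0,0,0,0,0,0,0,0,0,0,0,0,0,0,0,0,0,0,0,0,0,0,0,0,0,0,0,0,0,0,0,0,0,0,0,0,0,0,0,0,0,0,-0.3,0,0,0,0,0,0,-0.4,0,0,0,0,0,0,-0.6,0,0,0,0,0,0,-0.6,0,0,0,0,0,0,0,0,0,0,0,0,0,0,0,0,0,0]' --newtons 90

```text
t: 13.6
tool_pos: [0.5617, 0.1377, 0.1782]
tool_rot: [3.132, 0.21, -0.007]
contact_force: [0.6, -0.3, -3.4]
opening: 0.0124
grip_force: 89.3
```

```bash
python3 - <<'E'
from h import *
im=eyes.get_image("side"); P=cloud(im); z=P[...,2]; save(im,"lift.png")
d=nets.silhouettes("side","cover")[0]; q=P[d["mask"]]; print(d["p"],np.nanpercentile(q,[2,50,98],axis=0).round(3).tolist(),d["bbox"])
q=q[~np.isnan(q[:,0])]; q=q[np.abs(q[:,2]-np.median(q[:,2]))<.02]; A=np.c_[q[:,:2],np.ones(len(q))]; print("plane",np.linalg.lstsq(A,q[:,2],rcond=None)[0]); rect(q,"cover")
print(ctrl.get_obs()["tool_pos"])
plan([("r",[.567,.139,.17],down(.134)),("x",[.449,.385,.17],down(-.066)),("dn",[.449,.385,.03],None)])
E
```

```text
0.86 [[0.451, 0.058, 0.166], [0.554, 0.123, 0.172], [0.684, 0.212, 0.195]] [228.2, 131.2, 357.2, 192.0]
plane [-0.00225764  0.00788857  0.17270132]
cover 4279 c [567.8 136.1] wh [240.2 144.9] ang 7.8 z 0.1724
[0.56112907 0.13772937 0.17707287]
r rot 1 x [ 0.021  0.066 -0.001]
r shift 1 x [ 0.1   -0.008  0.118]
x rot 2 x [0. 0. 1.]
x shift 5 x [-0.447 -0.792  0.   ]
dn shift 3 x [0.    0.    0.778]
```

Call:
jog_arm --commands '[0,0,0,0,0.06,1,0,0,0,0,0,0,1,0,-0.447,-0.792,0,0,0,0,0,-0.447,-0.792,0,0,0,0,0,-0.447,-0.792,0,0,0,0,0,-0.447,-0.792,0,0,0,0,0,-0.447,-0.792,0,0,0,0,0,0,0,0,0,0,0,0,0,0,0.7,0,0,0,0,0,0,0.7,0,0,0,0,0,0,0.6,0,0,0,0,0,0,0.35,0,0,0,0,0,0,0,0,0,0,0,0,0,0,0,0,0,0]'

```text
t: 15.45
tool_pos: [0.4463, 0.3841, 0.0394]
tool_rot: [3.14, -0.104, 0.01]
contact_force: [0.8, 0.8, -2.4]
opening: 0.012
grip_force: 89.4
```

Call:
jog_arm --commands '[0,0,0.15,0,0,0,0,0,0,0.1,0,0,0,0,0,0,0.08,0,0,0,0,0,0,0,0,0,0,0,0,0,0,0,0,0,0]'

```text
t: 16.08
tool_pos: [0.4454, 0.3838, 0.0183]
tool_rot: [3.138, -0.104, 0.007]
contact_force: [0.5, -1.3, -0.7]
opening: 0.0124
grip_force: 90.0
```

Call:
jog_arm --commands '[0,0,0.02,0,0,0,0,0,0,0,0,0,0,25,0,0,0,0,0,0,45,0,0,0,0,0,0,45,0,0,0,0,0,0,45,0,0,-0.3,0,0,0,45,0,0,-0.6,0,0,0,45,0,0,-1,0,0,0,45,0,0,-1,0,0,0,45,0,0,-0.5,0,0,0,45,0,0,0,0,0,0,45]'

```text
t: 17.45
tool_pos: [0.4461, 0.3852, 0.2265]
tool_rot: [-3.136, 0.103, -0.018]
contact_force: [-0.1, 0.4, 0.3]
opening: 0.0449
grip_force: 0.0
```

```bash
python3 - <<'E'
from h import *
for c in("side","top"):
    im=eyes.get_image(c); P=cloud(im); z=P[...,2]; save(im,c+"2.png")
    for n in("jar","cover","rack"):
        for d in nets.silhouettes(c,n)[:1]:
            q=P[d["mask"]]; print(c,n,round(d["p"],2),np.nanpercentile(q,[2,50,98],axis=0).round(3).tolist()); rect(q,"r")
    m=(np.abs(z-.052)<.006)&(P[...,0]>.42)&(P[...,0]<.72)&(P[...,1]>.05)&(P[...,1]<.24); rect(P[m],"racktop")
    if c=="top":
        m=(z<.07)&(P[...,0]>.42)&(P[...,0]<.72)&(P[...,1]>.05)&(P[...,1]<.24)
        hsv=cv2.cvtColor(im["image"],cv2.COLOR_RGB2HSV)
        cv2.imwrite("pics/rack.png",cv2.resize(im["image"][160:300,200:310,::-1],(440,560)))
    print()
print(ctrl.get_obs()["tool_pos"])
E
```

```text
side jar 0.66 [[0.407, -0.118, 0.009], [0.433, -0.105, 0.054], [0.462, -0.066, 0.067]]
r 1196 c [439.8 -89. ] wh [71.6 60.5] ang 14.72 z 0.0537
side cover 0.87 [[0.337, 0.309, 0.007], [0.448, 0.372, 0.012], [0.565, 0.448, 0.039]]
r 2973 c [452.8 389.8] wh [164.9 237.9] ang 85.76 z 0.0122
side rack 0.96 [[0.454, 0.061, 0.005], [0.561, 0.108, 0.049], [0.679, 0.194, 0.054]]
r 5314 c [571.1 164.4] wh [247.5 192.6] ang 7.98 z 0.0488
racktop 2899 c [567.5 132.7] wh [230.3 127.3] ang 7.17 z 0.0517

top jar 0.73 [[0.408, -0.117, 0.005], [0.436, -0.083, 0.065], [0.463, -0.056, 0.07]]
r 706 c [433.3 -86.7] wh [66.3 61.1] ang 45.12 z 0.0647
top cover 0.58 [[0.564, -0.418, 0.007], [0.637, -0.235, 0.014], [0.715, -0.085, 0.093]]
r 7006 c [ 639.4 -262.3] wh [368.1 124.1] ang 79.07 z 0.0137
top rack 0.69 [[0.458, 0.07, 0.01], [0.566, 0.135, 0.051], [0.677, 0.197, 0.057]]
r 6148 c [567.1 138.4] wh [229.8 129.6] ang 7.03 z 0.0513
racktop 4475 c [567.5 134.5] wh [230.2 122.4] ang 7.25 z 0.0524

[0.44380386 0.38355602 0.21927069]
```

View pics/side2.png

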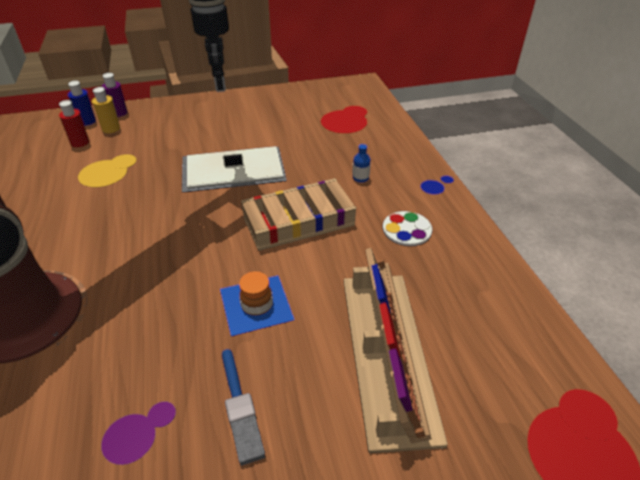

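View pics/rack.png

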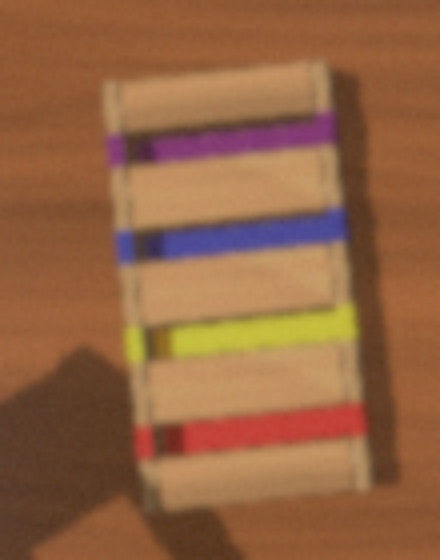

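The side view shows the jar on the coaster at (256,293), the cover flat on the mat at (233,168), and the slots in order red, yellow, blue, purple. The crop gives the four slot lines clearly. Next I measure the slots and plates precisely.

```bash
cat > m.py <<'E'
from h import *
HUE={"red":(172,8),"yellow":(20,38),"blue":(105,128),"purple":(130,168)}
def cmask(im,c):
    h=cv2.cvtColor(im["image"],cv2.COLOR_RGB2HSV).astype(int); a,b=HUE[c]
    hm=(h[...,0]>=a)&(h[...,0]<=b) if a<b else (h[...,0]>=a)|(h[...,0]<=b)
    return hm&(h[...,1]>110)&(h[...,2]>40)
def box(P,x0,x1,y0,y1): return (P[...,0]>x0)&(P[...,0]<x1)&(P[...,1]>y0)&(P[...,1]<y1)
YAW=-.185; A=.35
ex=np.array([np.cos(YAW),np.sin(YAW),0]); ey=np.array([-ex[1],ex[0],0]); ez=np.array([0,0,1.])
n=np.cos(A)*ex+np.sin(A)*ez; t=-np.sin(A)*ex+np.cos(A)*ez
E
python3 - <<'E'
from m import *
im=eyes.get_image("top"); P=cloud(im); z=P[...,2]
rb=box(P,.44,.70,.04,.23); psi=.127; rx=np.array([np.cos(psi),np.sin(psi)]); ry=np.array([-rx[1],rx[0]])
for c in HUE:
    m=rb&cmask(im,c)&(z<.06); q=P[m]; rect(q,c); 
    x=q[:,:2]@rx; y=q[:,:2]@ry; k=np.polyfit(y-y.mean(),x,1); 
    print("  along x med",x.mean().round(4),"slope",k[0].round(4),"y",np.percentile(y,[1,99]).round(4))
for c in("top","side"):
    im=eyes.get_image(c); P=cloud(im); z=P[...,2]
    for name in("blue","red","purple"):
        d=nets.silhouettes(c,"plate_"+name)[0]
        m=cv2.erode(d["mask"].astype(np.uint8),np.ones((1,1)))>0
        q=P[m&cmask(im,name)&(z>.08)]
        tp=q@t; np_=q@n; yp=q@ey
        top=np.percentile(tp,98); f=(tp<top-.008)
        yy=yp
        kk=np.polyfit(yp[f],np_[f],1)
        print(c,name,len(q),"t98",top.round(4),"n face med",np.median(np_[f]).round(4),"n range",np.percentile(np_,[2,98]).round(4),"slope",kk[0].round(3),"y",np.percentile(yp,[1,99]).round(4))
E
```

```text
red 497 c [569.8 139.5] wh [181.3 134.7] ang 7.33 z 0.014
  along x med 0.5088 slope -0.0138 y [-1.000e-04  1.323e-01]
yellow 508 c [540.3 135.9] wh [ 21.7 130.9] ang 6.85 z 0.0149
  along x med 0.5536 slope 0.0066 y [0.0011 0.1222]
blue 232 c [593.6 137. ] wh [ 14.9 117.7] ang 6.74 z 0.0137
  along x med 0.6067 slope 0.0047 y [0.0023 0.119 ]
purple 283 c [643.5 144. ] wh [ 53.5 117.2] ang 28.69 z 0.0137
  along x med 0.6598 slope -0.0046 y [0.001 0.121]
top blue 266 t98 -0.0852 n face med 0.6677 n range [0.6574 0.6683] slope 0.022 y [-0.1243 -0.0522]Traceback (most recent call last):
  File "<stdin>", line 11, in <module>
IndexError: list index out of range
```

```bash
python3 - <<'E'
from m import *
for c in("top","side"):
    im=eyes.get_image(c); P=cloud(im); z=P[...,2]
    for name in("blue","red","purple"):
        q=P[box(P,.56,.70,-.44,-.08)&cmask(im,name)&(z>.08)]
        tp=q@t; np_=q@n; yp=q@ey
        top=np.percentile(tp,97); f=(tp<top-.008)&(np.abs(np_-np.median(np_))<.01)
        kk=np.polyfit(yp[f],np_[f],1); kt=np.polyfit(tp[f],np_[f],1)
        print(c,name,len(q),"t97",top.round(4),"n med",np.median(np_[f]).round(4),"n range",np.percentile(np_,[2,98]).round(4),"slopes",kk[0].round(3),kt[0].round(3),"y",np.percentile(yp,[1,99]).round(4))
E
```

```text
top blue 260 t97 -0.0851 n med 0.6677 n range [0.6576 0.6684] slopes 0.009 -0.075 y [-0.1243 -0.0522]
top red 521 t97 -0.0852 n med 0.6679 n range [0.6469 0.6687] slopes -0.004 -0.002 y [-0.2953 -0.0662]
top purple 363 t97 -0.0851 n med 0.6679 n range [0.6471 0.6687] slopes -0.001 -0.028 y [-0.2974 -0.058 ]
side blue 270 t97 -0.0873 n med 0.6683 n range [0.66   0.6686] slopes 0.012 -0.028 y [-0.1287 -0.0535]
side red 598 t97 -0.0873 n med 0.6686 n range [0.6584 0.6691] slopes -0.001 -0.033 y [-0.2952 -0.0867]
side purple 640 t97 -0.0873 n med 0.6686 n range [0.6597 0.669 ] slopes 0.009 -0.02 y [-0.3003 -0.1171]
```

```bash
cat >> m.py <<'E'
RE=R.from_matrix(np.stack([ey,n,-t],1))
BY={"blue":-.089,"red":-.175,"purple":-.261}
rx=np.array([.99195,.1266,0]); ry=np.array([-.1266,.99195,0])
SX={"red":.502,"yellow":.554,"blue":.606,"purple":.658}
def pg(c,up=0): return .663*n+(-.125+up)*t+BY[c]*ey
def sl(c,z,dx=0,dy=0): return (SX[c]+dx)*rx+(.0612+dy)*ry+z*ez
RS=down(.1269+np.pi/2)
E
python3 - <<'E'
from m import *
print(pg("blue"),sl("blue",.2))
plan([("pre",pg("blue",.09),RE),("g",pg("blue"),None)])
E
```

```text
[ 0.63793633 -0.20992834  0.10991966] [0.59337378 0.13742694 0.2       ]
pre rot 15 x [-0.188  0.168 -0.957]
pre shift 10 x [-0.914  0.406  0.195]
g shift 2 x [0.   0.   0.75]
```

Call:
jog_arm --commands '[0,0,0,-0.188,0.168,-0.957,40,0,0,0,-0.188,0.168,-0.957,40,0,0,0,-0.188,0.168,-0.957,40,0,0,0,-0.188,0.168,-0.957,40,0,0,0,-0.188,0.168,-0.957,40,0,0,0,-0.188,0.168,-0.957,40,0,0,0,-0.188,0.168,-0.957,40,0,0,0,-0.188,0.168,-0.957,40,0,0,0,-0.188,0.168,-0.957,40,0,0,0,-0.188,0.168,-0.957,40,0,0,0,-0.188,0.168,-0.957,40,0,0,0,-0.188,0.168,-0.957,40,0,0,0,-0.188,0.168,-0.957,40,0,0,0,-0.188,0.168,-0.957,40,0,0,0,-0.188,0.168,-0.957,40,0,0,0,0,0,0,40]'

```text
t: 20.15
tool_pos: [0.4441, 0.3839, 0.2208]
tool_rot: [2.198, 1.822, 0.323]
contact_force: [-0.6, -0.1, -0.2]
opening: 0.0399
grip_force: 0.0
```

```bash
python3 - <<'E'
from m import *
print(ctrl.get_obs()["q"])
plan([("pre",pg("blue",.09),RE),("g",pg("blue"),None)])
E
```

```text
[ 0.714383   -0.15160719  1.85610053 -0.28947074  1.22733404  0.9701102 ]
pre rot 1 x [ 0.003  0.001 -0.015]
pre shift 10 x [-0.913  0.406  0.195]
g shift 2 x [0.   0.   0.75]
```

Call:
jog_arm --commands '[-0.913,0.406,0.195,0,0,0,40,-0.913,0.406,0.195,0,0,0,40,-0.913,0.406,0.195,0,0,0,40,-0.913,0.406,0.195,0,0,0,40,-0.913,0.406,0.195,0,0,0,40,-0.913,0.406,0.195,0,0,0,40,-0.913,0.406,0.195,0,0,0,40,-0.913,0.406,0.195,0,0,0,40,-0.913,0.406,0.195,0,0,0,40,-0.913,0.406,0.195,0,0,0,40,0,0,0,0,0,0,40,0,0,0,0,0,0,40]'

```text
t: 21.65
tool_pos: [0.6076, -0.2041, 0.1943]
tool_rot: [2.199, 1.822, 0.323]
contact_force: [-0.1, 0.4, 0.4]
opening: 0.0401
grip_force: 0.0
```

```bash
python3 - <<'E'
from m import *
im=eyes.get_image("side"); cv2.imwrite("pics/pre.png",cv2.resize(im["image"][180:400,300:500,::-1],(540,594)))
plan([("g",pg("blue"),RE)])
E
```

```text
g rot 1 x [ 0.001 -0.006 -0.008]
g shift 2 x [-0.008  0.002  0.75 ]
```

View pics/pre.png

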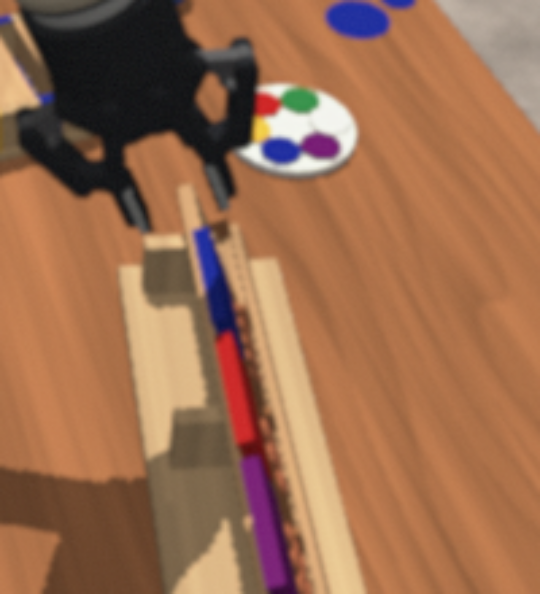

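The fingers at (140,215) and (220,195) straddle the line of the blue plate. Descending and gripping.

Call:
jog_arm --commands '[0,0,0.5,0,0,0,40,0,0,0.5,0,0,0,40,0,0,0.35,0,0,0,40,0,0,0.15,0,0,0,40,0,0,0,0,0,0,40,0,0,0,0,0,0,0,0,0,0,0,0,0,0,0,0,0,0,0,0,0,0,0,0,0,0,0,0,0,0,0,0,0,0,0]' --newtons 50

```text
t: 22.95
tool_pos: [0.6386, -0.2099, 0.1116]
tool_rot: [2.195, 1.822, 0.324]
contact_force: [-3.5, 1.8, 6.3]
opening: 0.0094
grip_force: 49.5
```

Call:
jog_arm --commands '[0,0,-0.3,0,0,0,0,0,0,-0.5,0,0,0,0,0,0,-0.7,0,0,0,0,0,0,-0.7,0,0,0,0,0,0,0,0,0,0,0,0,0,0,0,0,0,0]'

```text
t: 23.7
tool_pos: [0.5929, -0.2012, 0.2333]
tool_rot: [2.198, 1.823, 0.322]
contact_force: [0.1, -0.4, -1.4]
opening: 0.0096
grip_force: 49.9
```

```bash
python3 - <<'E'
from m import *
im=eyes.get_image("side"); P=cloud(im)
o=ctrl.get_obs();print(o["opening"],o["grip_force"],o["contact_force"])
r=R.from_rotvec(o["tool_rot"]); p=np.array(o["tool_pos"])
m=cmask(im,"blue")&box(P,.5,.75,-.32,-.1); q=r.inv().apply(P[m]-p); print(len(q),np.percentile(q,[3,50,97],axis=0).round(4))
plan([("over",sl("blue",.23),RS),("dn",sl("blue",.10),None)])
E
```

```text
0.009523764010734617 49.93843674659729 [-0.68003565 -0.61058247 -1.64582998]
397 [[-0.0401 -0.0029 -0.0796]
 [-0.0196  0.0031 -0.0352]
 [ 0.0276  0.0105 -0.0001]]
over rot 4 x [ 0.862  0.134 -0.774]
over shift 6 x [0.932 0.121 0.006]
dn shift 3 x [0.    0.    0.722]
```

Call:
jog_arm --commands '[0,0,0,0.862,0.134,-0.774,0,0,0,0,0.862,0.134,-0.774,0,0,0,0,0.862,0.134,-0.774,0,0,0,0,0.862,0.134,-0.774,0,0.932,0.121,0.006,0,0,0,0,0.932,0.121,0.006,0,0,0,0,0.932,0.121,0.006,0,0,0,0,0.932,0.121,0.006,0,0,0,0,0.932,0.121,0.006,0,0,0,0,0.932,0.121,0.006,0,0,0,0,0,0,0,0,0,0,0,0,0,0,0,0,0,0]'

```text
t: 25.25
tool_pos: [0.5936, 0.1367, 0.2296]
tool_rot: [2.074, 2.358, -0.002]
contact_force: [0.2, -1.1, -1.6]
opening: 0.0092
grip_force: 49.7
```

```bash
cat >> m.py <<'E'
def held(c):
    for cam in("side","top"):
        im=eyes.get_image(cam); P=cloud(im); o=ctrl.get_obs(); p=np.array(o["tool_pos"])
        m=cmask(im,c)&(np.linalg.norm(P[...,:2]-p[:2],axis=-1)<.06)&(P[...,2]>.145); q=P[m]
        print(cam,"tool",p.round(4),o["opening"],len(q),"rel rx",np.percentile((q-p)@rx,[3,50,97]).round(4),"ry",np.percentile((q-p)@ry,[3,50,97]).round(4),"z",np.percentile(q[:,2]-p[2],[3,50,97]).round(4))
E
python3 - <<'E'
from m import *
held("blue")
plan([("dn",sl("blue",.12),RS),("dn2",sl("blue",.084),None)])
E
```

```text
side tool [0.5938 0.1361 0.23  ] 0.00939913697912913 211 rel rx [-0.006  -0.0027  0.0053] ry [-0.0402 -0.0292  0.0023] z [-0.0019  0.0243  0.0364]Traceback (most recent call last):
  File "<stdin>", line 2, in <module>
  File "m.py", line 22, in held
    print(cam,"tool",p.round(4),o["opening"],len(q),"rel rx",np.percentile((q-p)@rx,[3,50,97]).round(4),"ry",np.percentile((q-p)@ry,[3,50,97]).round(4),"z",np.percentile(q[:,2]-p[2],[3,50,97]).round(4))
                                                             ~~~~~~~~~~~~~^^^^^^^^^^^^^^^^^^^^
    return _quantile_unchecked(
        a, q, axis, out, overwrite_input, method, keepdims, weights)
    return _ureduce(a,
                    func=_quantile_ureduce_func,
    ...<5 lines>...
                    overwrite_input=overwrite_input,
                    method=method)
    r = func(a, **kwargs)
    result = _quantile(arr,
                       quantiles=q,
    ...<2 lines>...
                       out=out,
                       weights=wgt)
    slices_having_nans = np.isnan(arr[-1, ...])
                                  ~~~^^^^^^^^^
IndexError: index -1 is out of bounds for axis 0 with size 0
```

Call:
jog_arm --commands '[0,0,0.5,0,0,0,0,0,0,0.5,0,0,0,0,0,0,0.4,0,0,0,0,0,0,0.3,0,0,0,0,0,0,0.2,0,0,0,0,0,0,0.2,0,0,0,0,0,0,0.15,0,0,0,0,0,0,0.1,0,0,0,0,0,0,0,0,0,0,0,0,0,0,0,0,0,0]'

```text
t: 26.6
tool_pos: [0.595, 0.1369, 0.091]
tool_rot: [2.073, 2.356, 0.003]
contact_force: [-0.4, 0.7, -2.3]
opening: 0.0094
grip_force: 49.9
```

Call:
jog_arm --commands '[0,0,0.04,0,0,0,0,0,0,0.03,0,0,0,0,0,0,0.02,0,0,0,0,0,0,0,0,0,0,0,0,0,0,0,0,0,0]'

```text
t: 27.22
tool_pos: [0.5953, 0.1369, 0.0876]
tool_rot: [2.073, 2.355, 0.003]
contact_force: [-4.2, -0.3, 8.5]
opening: 0.0092
grip_force: 51.2
```

```bash
cat >> m.py <<'E'
def inrack(c):
    for cam in("side","top"):
        im=eyes.get_image(cam); P=cloud(im)
        m=cmask(im,c)&box(P,.42,.72,.03,.25)&(P[...,2]>.07); q=P[m]
        if len(q)<10: print(cam,"none");continue
        x=q@rx-SX[c]; y=q@ry-.0612; z=q[:,2]
        f=(np.abs(x)<.03); print(cam,len(q),"x",np.percentile(x,[3,50,97]).round(4),"y",np.percentile(y,[3,97]).round(4),"z",np.percentile(z,[3,97]).round(4),"xz slope",np.polyfit(z[f],x[f],1)[0].round(3))
E
python3 - <<'E'
from m import *
inrack("blue"); o=ctrl.get_obs(); print(o["tool_pos"],o["contact_force"],(np.array(o["tool_pos"])-sl("blue",0))@rx)
im=eyes.get_image("side");cv2.imwrite("pics/b.png",cv2.resize(im["image"][110:260,220:380,::-1],(640,600)))
E
```

```text
side 173 x [-0.0059 -0.0003  0.0075] y [-0.0411  0.0037] z [0.0867 0.1247] xz slope 0.103
top none
[0.59534802 0.13687726 0.08758717] [-3.77339052 -0.78496914  9.19177283] 0.0018887557015699985
```

View pics/b.png

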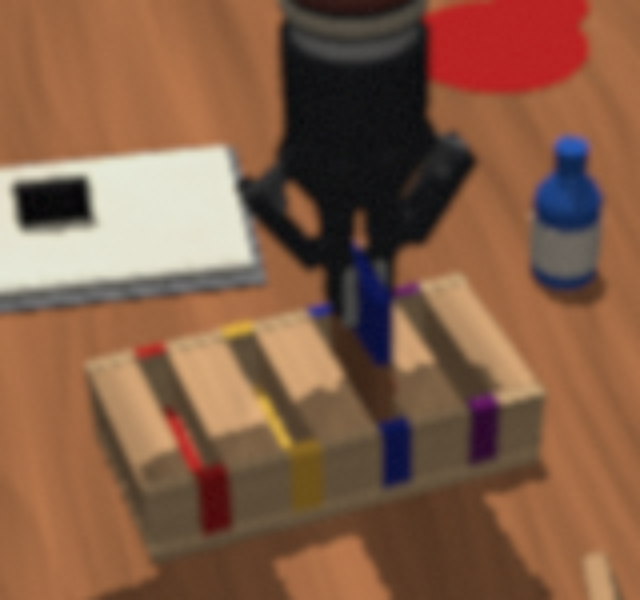

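The blue plate at (372,310) stands in the blue slot with its top at about 0.124 m, so it is essentially home. Releasing.

Call:
jog_arm --commands '[0,0,0,0,0,0,14,0,0,0,0,0,0,20,0,0,0,0,0,0,26,0,0,0,0,0,0,26,0,0,-0.2,0,0,0,26,0,0,-0.5,0,0,0,26,0,0,-1,0,0,0,26,0,0,-1,0,0,0,26,0,0,0,0,0,0,26]'

```text
t: 28.5
tool_pos: [0.5976, 0.1374, 0.2563]
tool_rot: [2.067, 2.349, 0.018]
contact_force: [0.1, 0.6, -0.2]
opening: 0.0261
grip_force: 0.0
```

```bash
python3 - <<'E'
from m import *
inrack("blue")
plan([("pre",pg("red",.09),RE),("g",pg("red"),None)])
E
```

```text
side 283 x [-0.0031 -0.0014  0.0067] y [-0.041   0.0236] z [0.0878 0.1241] xz slope 0.101
top 36 x [-0.002   0.0005  0.0051] y [-0.0377 -0.0232] z [0.1087 0.1285] xz slope 0.196
pre rot 4 x [-0.853 -0.135  0.773]
pre shift 7 x [-0.998  0.125  0.183]
g shift 2 x [0.   0.   0.75]
```

Call:
jog_arm --commands '[0,0,0,-0.853,-0.135,0.773,40,0,0,0,-0.853,-0.135,0.773,40,0,0,0,-0.853,-0.135,0.773,40,0,0,0,-0.853,-0.135,0.773,40,-0.998,0.125,0.183,0,0,0,40,-0.998,0.125,0.183,0,0,0,40,-0.998,0.125,0.183,0,0,0,40,-0.998,0.125,0.183,0,0,0,40,-0.998,0.125,0.183,0,0,0,40,-0.998,0.125,0.183,0,0,0,40,-0.998,0.125,0.183,0,0,0,40,0,0,0,0,0,0,40,0,0,0,0,0,0,40]'

```text
t: 30.22
tool_pos: [0.5902, -0.2883, 0.1907]
tool_rot: [2.202, 1.826, 0.318]
contact_force: [0.1, 0.3, -0.5]
opening: 0.0402
grip_force: 0.0
```

```bash
python3 - <<'E'
from m import *
plan([("g",pg("red"),RE)])
im=eyes.get_image("side"); P=cloud(im)
q=P[box(P,.56,.70,-.44,-.08)&cmask(im,"red")&(P[...,2]>.08)]; q=q[np.abs(q@n-.665)<.01]; print("red y",np.percentile(q@ey,[2,98]).round(4),np.median(q@n))
E
```

```text
g rot 1 x [-0.062 -0.008 -0.01 ]
g shift 2 x [-0.001  0.024  0.725]
red y [-0.2897 -0.1413] 0.6673985420383151
```

Call:
jog_arm --commands '[0,0.05,0.5,-0.06,0,0,40,0,0,0.5,0,0,0,40,0,0,0.3,0,0,0,40,0,0,0.15,0,0,0,40,0,0,0,0,0,0,40,0,0,0,0,0,0,0,0,0,0,0,0,0,0,0,0,0,0,0,0,0,0,0,0,0,0,0,0,0,0,0,0,0,0,0]'

```text
t: 31.52
tool_pos: [0.6236, -0.2954, 0.1138]
tool_rot: [2.193, 1.821, 0.324]
contact_force: [-4.0, 0.9, 5.9]
opening: 0.0095
grip_force: 49.9
```

Call:
jog_arm --commands '[0,0,-0.3,0,0,0,0,0,0,-0.5,0,0,0,0,0,0,-0.7,0,0,0,0,0,0,-0.7,0,0,0,0,0,0,0,0,0,0,0,0,0,0,0,0,0,0]'

```text
t: 32.28
tool_pos: [0.578, -0.2863, 0.2353]
tool_rot: [2.195, 1.822, 0.324]
contact_force: [-0.5, 0.1, -2.2]
opening: 0.0095
grip_force: 49.0
```

```bash
python3 - <<'E'
from m import *
plan([("over",sl("red",.23),RS),("dn",sl("red",.10),None)])
E
```

```text
over rot 4 x [ 0.873  0.138 -0.772]
over shift 7 x [ 0.996 -0.084  0.013]
dn shift 3 x [0.    0.    0.722]
```

Call:
jog_arm --commands '[0,0,0,0.873,0.138,-0.772,0,0,0,0,0.873,0.138,-0.772,0,0,0,0,0.873,0.138,-0.772,0,0,0,0,0.873,0.138,-0.772,0,0.996,-0.084,0.013,0,0,0,0,0.996,-0.084,0.013,0,0,0,0,0.996,-0.084,0.013,0,0,0,0,0.996,-0.084,0.013,0,0,0,0,0.996,-0.084,0.013,0,0,0,0,0.996,-0.084,0.013,0,0,0,0,0.996,-0.084,0.013,0,0,0,0,0,0,0,0,0,0,0,0,0,0,0,0,0,0]'

```text
t: 33.9
tool_pos: [0.49, 0.1238, 0.2286]
tool_rot: [-2.075, -2.358, 0.004]
contact_force: [-0.0, -0.9, -1.6]
opening: 0.0094
grip_force: 49.3
```

```bash
sed -i 's/for cam in("side","top"):\n        im=eyes.get_image(cam); P=cloud(im); o=/&/; /def held/,/print(cam,"tool"/s/("side","top")/("side",)/' m.py; python3 - <<'E'
from m import *
held("red")
plan([("dn",sl("red",.0),RS)])
E
```

```text
side tool [0.4903 0.1232 0.2289] 0.009330317716154413 1008 rel rx [-0.0329 -0.0047  0.0239] ry [-0.0559 -0.0318  0.0002] z [-0.0024  0.2117  0.2419]
dn rot 1 x [-0.015  0.012 -0.007]
dn shift 4 x [0.004 0.    0.954]
```

Call:
jog_arm --commands '[0,0,0.5,0,0,0,0,0,0,0.5,0,0,0,0,0,0,0.4,0,0,0,0,0,0,0.3,0,0,0,0,0,0,0.2,0,0,0,0,0,0,0.2,0,0,0,0,0,0,0.13,0,0,0,0,0,0,0.1,0,0,0,0,0,0,0.02,0,0,0,0,0,0,0,0,0,0,0,0,0,0,0,0,0,0]'

```text
t: 35.33
tool_pos: [0.491, 0.1239, 0.0898]
tool_rot: [2.075, 2.357, 0.001]
contact_force: [-0.4, -0.5, -0.8]
opening: 0.0091
grip_force: 49.4
```

```bash
python3 - <<'E'
from m import *
inrack("red"); o=ctrl.get_obs(); print(o["tool_pos"],o["contact_force"],(np.array(o["tool_pos"])-sl("red",0))@rx)
E
```

```text
side 3623 x [-0.0744 -0.0324  0.0273] y [-0.0582  0.0441] z [0.112  0.4311] xz slope -0.015
top 4389 x [-0.0639 -0.0077  0.0331] y [-0.0544  0.0529] z [0.3828 0.4344] xz slope -0.62
[0.49090601 0.12386091 0.08967648] [-0.68343917  0.22038784 -1.76626821] 0.0006388424885262615
```

Call:
jog_arm --commands '[0,0,0.03,0,0,0,0,0,0,0.03,0,0,0,0,0,0,0,0,0,0,0,0,0,0,0,0,0,0]'

```text
t: 35.92
tool_pos: [0.4916, 0.124, 0.0893]
tool_rot: [2.075, 2.357, 0.001]
contact_force: [-6.0, -0.2, 15.6]
opening: 0.0094
grip_force: 51.8
```

Call:
jog_arm --commands '[0,0,-0.04,0,0,0,0,0,0,0,0,0,0,14,0,0,0,0,0,0,20,0,0,0,0,0,0,26,0,0,0,0,0,0,26,0,0,-0.2,0,0,0,26,0,0,-0.5,0,0,0,26,0,0,-1,0,0,0,26,0,0,-1,0,0,0,26,0,0,0,0,0,0,26]'

```text
t: 37.17
tool_pos: [0.4939, 0.1243, 0.2584]
tool_rot: [2.069, 2.35, 0.016]
contact_force: [0.5, 0.0, 0.2]
opening: 0.026
grip_force: 0.0
```

```bash
sed -i 's/box(P,.42,.72,.03,.25)&(P\[...,2\]>.07)/&\&(P[...,2]<.14)/' m.py; python3 - <<'E'
from m import *
inrack("red"); inrack("blue")
plan([("pre",pg("purple",.09),RE),("g",pg("purple"),None)])
E
```

```text
side 295 x [-0.0048 -0.0025  0.0058] y [-0.0402  0.0291] z [0.08   0.1238] xz slope 0.077
top 14 x [-0.0023  0.0018  0.0052] y [-0.0377 -0.035 ] z [0.0769 0.1261] xz slope 0.005
side 273 x [-0.0037 -0.002   0.0062] y [-0.0414  0.0238] z [0.0869 0.1241] xz slope 0.096
top 168 x [-0.0031 -0.0007  0.0036] y [-0.0356  0.033 ] z [0.1026 0.1269] xz slope 0.163
pre rot 4 x [-0.872 -0.134  0.772]
pre shift 9 x [-0.876  0.272  0.206]
g shift 2 x [-0.    0.    0.75]
```

Call:
jog_arm --commands '[0,0,0,-0.872,-0.134,0.772,40,0,0,0,-0.872,-0.134,0.772,40,0,0,0,-0.872,-0.134,0.772,40,0,0,0,-0.872,-0.134,0.772,40,-0.876,0.272,0.206,0,0,0,40,-0.876,0.272,0.206,0,0,0,40,-0.876,0.272,0.206,0,0,0,40,-0.876,0.272,0.206,0,0,0,40,-0.876,0.272,0.206,0,0,0,40,-0.876,0.272,0.206,0,0,0,40,-0.876,0.272,0.206,0,0,0,40,-0.876,0.272,0.206,0,0,0,40,-0.876,0.272,0.206,0,0,0,40,0,0,0,0,0,0,40,0,0,0,0,0,0,40]'

```text
t: 39.25
tool_pos: [0.576, -0.3726, 0.1937]
tool_rot: [2.199, 1.824, 0.325]
contact_force: [-0.7, 0.3, 0.2]
opening: 0.0399
grip_force: 0.0
```

```bash
python3 - <<'E'
from m import *
plan([("g",pg("purple"),RE)])
E
```

```text
g rot 1 x [-0.008 -0.028 -0.012]
g shift 2 x [-0.006  0.003  0.744]
```

Call:
jog_arm --commands '[0,0,0.5,0,0,0,40,0,0,0.5,0,0,0,40,0,0,0.35,0,0,0,40,0,0,0.14,0,0,0,40,0,0,0,0,0,0,40,0,0,0,0,0,0,0,0,0,0,0,0,0,0,0,0,0,0,0,0,0,0,0,0,0,0,0,0,0,0,0,0,0,0,0]'

```text
t: 40.5
tool_pos: [0.6074, -0.3795, 0.1138]
tool_rot: [2.194, 1.822, 0.325]
contact_force: [-3.9, 1.5, 5.6]
opening: 0.0089
grip_force: 51.5
```

Call:
jog_arm --commands '[0,0,-0.3,0,0,0,0,0,0,-0.5,0,0,0,0,0,0,-0.7,0,0,0,0,0,0,-0.7,0,0,0,0,0,0,0,0,0,0,0,0,0,0,0,0,0,0]'

```text
t: 41.25
tool_pos: [0.5618, -0.3703, 0.2351]
tool_rot: [2.196, 1.823, 0.325]
contact_force: [-0.4, 0.3, -2.2]
opening: 0.0091
grip_force: 50.3
```

```bash
python3 - <<'E'
from m import *
plan([("over",sl("purple",.23),RS),("dn",sl("purple",.10),None)])
E
```

```text
over rot 4 x [ 0.871  0.133 -0.772]
over shift 9 x [0.925 0.273 0.009]
dn shift 3 x [0.    0.    0.722]
```

Call:
jog_arm --commands '[0,0,0,0.871,0.133,-0.772,0,0,0,0,0.871,0.133,-0.772,0,0,0,0,0.871,0.133,-0.772,0,0,0,0,0.871,0.133,-0.772,0,0.925,0.273,0.009,0,0,0,0,0.925,0.273,0.009,0,0,0,0,0.925,0.273,0.009,0,0,0,0,0.925,0.273,0.009,0,0,0,0,0.925,0.273,0.009,0,0,0,0,0.925,0.273,0.009,0,0,0,0,0.925,0.273,0.009,0,0,0,0,0.925,0.273,0.009,0,0,0,0,0.925,0.273,0.009,0,0,0,0,0,0,0,0,0,0,0,0,0,0,0,0,0,0]'

```text
t: 43.12
tool_pos: [0.6446, 0.1434, 0.2282]
tool_rot: [-2.075, -2.358, 0.005]
contact_force: [-0.8, -0.3, -0.4]
opening: 0.0094
grip_force: 50.2
```

```bash
python3 - <<'E'
from m import *
held("purple")
plan([("dn",sl("purple",.09),RS)])
E
```

```text
side tool [0.6448 0.1427 0.2288] 0.009134268930906254 175 rel rx [-0.0059 -0.0019  0.0053] ry [-0.0396 -0.0337  0.0034] z [-0.0063  0.0208  0.0335]
dn rot 1 x [-0.019  0.016 -0.005]
dn shift 3 x [0.007 0.002 0.771]
```

Call:
jog_arm --commands '[0,0,0.5,0,0,0,0,0,0,0.5,0,0,0,0,0,0,0.4,0,0,0,0,0,0,0.3,0,0,0,0,0,0,0.2,0,0,0,0,0,0,0.2,0,0,0,0,0,0,0.13,0,0,0,0,0,0,0.1,0,0,0,0,0,0,0.02,0,0,0,0,0,0,0,0,0,0,0,0,0,0,0,0,0,0]'

```text
t: 44.55
tool_pos: [0.6459, 0.1433, 0.0903]
tool_rot: [2.075, 2.356, 0.001]
contact_force: [0.3, 0.1, -2.0]
opening: 0.0093
grip_force: 50.3
```

Call:
jog_arm --commands '[0,0,0.03,0,0,0,0,0,0,0.03,0,0,0,0,0,0,0,0,0,0,0,0,0,0,0,0,0,0]'

```text
t: 45.05
tool_pos: [0.6466, 0.1433, 0.0896]
tool_rot: [2.074, 2.356, 0.002]
contact_force: [-4.5, -1.0, 9.4]
opening: 0.0094
grip_force: 51.8
```

Floor contact at the same height as for the red plate. Releasing.

Call:
jog_arm --commands '[0,0,-0.03,0,0,0,0,0,0,0,0,0,0,14,0,0,0,0,0,0,20,0,0,0,0,0,0,26,0,0,0,0,0,0,26,0,0,-0.2,0,0,0,26,0,0,-0.5,0,0,0,26,0,0,-1,0,0,0,26,0,0,-1,0,0,0,26,0,-0.5,-1,0,0,0,26,0,-1,0,0,0,0,26,0,-1,0,0,0,0,26,0,-1,0,0,0,0,26,0,0,0,0,0,0,26]'

```text
t: 46.8
tool_pos: [0.436, 0.1171, 0.3065]
tool_rot: [2.073, 2.356, 0.003]
contact_force: [0.4, 0.6, -0.3]
opening: 0.0259
grip_force: 0.0
```

```bash
python3 - <<'E'
from m import *
for c in("red","blue","purple"): print(c); inrack(c)
im=eyes.get_image("side"); save(im,"end.png"); P=cloud(im); z=P[...,2]
for n in("jar","cover"):
    d=nets.silhouettes("side",n)[0]; q=P[d["mask"]]; print(n,round(d["p"],2),np.nanpercentile(q,[2,50,98],axis=0).round(3).tolist())
E
```

```text
red
side 347 x [-0.0042 -0.0009  0.1526] y [-0.0404  0.0322] z [0.0789 0.1235] xz slope 0.091
top 189 x [-0.0035  0.0022  0.1527] y [-0.0373  0.0209] z [0.074  0.1265] xz slope 0.03
blue
side 274 x [-0.0036 -0.002   0.0061] y [-0.0413  0.0253] z [0.0875 0.1242] xz slope 0.098
top 157 x [-0.0031 -0.0005  0.0034] y [-0.0354  0.0327] z [0.1051 0.1258] xz slope 0.193
purple
side 246 x [-0.0542 -0.0025  0.0059] y [-0.0413  0.0303] z [0.0842 0.1241] xz slope 0.087
top 218 x [-0.0033 -0.0006  0.0051] y [-0.0357  0.0334] z [0.1005 0.1262] xz slope 0.196
jar 0.57 [[0.406, -0.118, 0.007], [0.434, -0.105, 0.053], [0.463, -0.067, 0.067]]
cover 0.67 [[0.375, 0.352, 0.005], [0.486, 0.414, 0.012], [0.604, 0.493, 0.039]]
```

View pics/end.png

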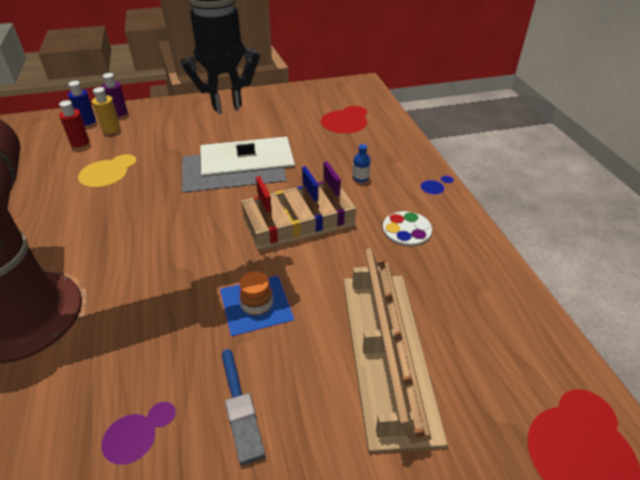

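All three plates are home at (263,193), (311,183) and (332,178), and the jar is fine. The cover, though, has been knocked to (247,155), about 4 cm off the mat's middle in both x and y. I'll re-centre it.

```bash
python3 - <<'E'
from m import *
for c in("side","top"):
    im=eyes.get_image(c); P=cloud(im); z=P[...,2]; V=im["image"].astype(int)
    b=box(P,.3,.68,.27,.56)
    m=b&(V.min(-1)>130)&(z<.03); q=P[m]
    if len(q)>50:
        rect(q,c+" cover"); print("plane",np.linalg.lstsq(np.c_[q[:,:2],np.ones(len(q))],q[:,2],rcond=None)[0].round(3))
    m=b&(V.max(-1)<70)&(z>.028)&(z<.05); q=P[m]
    if len(q)>5: rect(q,c+" handle")
plan([("above",[.487,.425,.16],down(-.066))])
E
```

```text
side cover 2434 c [492.3 437.1] wh [171.7 245.4] ang 85.59 z 0.0121
plane [-0.001 -0.02   0.021]
side handle 98 c [490.8 419.6] wh [14.9 42.2] ang 84.23 z 0.0376
top cover 6661 c [488.2 427.1] wh [142.6 242.3] ang 86.42 z 0.013
plane [0.003 0.    0.012]
top handle 62 c [488.9 420.5] wh [38.6  6.7] ang 3.34 z 0.0379
above rot 18 x [0.001 0.    0.98 ]
above shift 6 x [ 0.075 -0.862  0.404]
```

Call:
jog_arm --commands '[0,0,0,0,0,0.98,50,0,0,0,0,0,0.98,50,0,0,0,0,0,0.98,50,0,0,0,0,0,0.98,50,0,0,0,0,0,0.98,50,0,0,0,0,0,0.98,50,0,0,0,0,0,0.98,50,0,0,0,0,0,0.98,50,0,0,0,0,0,0.98,50,0,0,0,0,0,0.98,50,0,0,0,0,0,0.98,50,0,0,0,0,0,0.98,50,0,0,0,0,0,0.98,50,0,0,0,0,0,0.98,50,0,0,0,0,0,0.98,50,0,0,0,0,0,0.98,50,0,0,0,0,0,0.98,50,0,0,0,0,0,0.98,50,0,0,0,0,0,0,50]'

```text
t: 49.72
tool_pos: [0.4392, 0.1172, 0.3056]
tool_rot: [3.139, -0.102, 0.002]
contact_force: [1.1, -0.1, -1.1]
opening: 0.0499
grip_force: 0.0
```

Call:
jog_arm --commands '[0.075,-0.862,0.404,0,0,0,50,0.075,-0.862,0.404,0,0,0,50,0.075,-0.862,0.404,0,0,0,50,0.075,-0.862,0.404,0,0,0,50,0.075,-0.862,0.404,0,0,0,50,0.075,-0.862,0.404,0,0,0,50,0,0,0,0,0,0,50,0,0,0,0,0,0,50]'

```text
t: 50.72
tool_pos: [0.4868, 0.4247, 0.1598]
tool_rot: [3.138, -0.102, 0.002]
contact_force: [-0.2, -0.2, -0.7]
opening: 0.0501
grip_force: 0.0
```

```bash
python3 - <<'E'
from m import *
o=ctrl.get_obs();print(o["tool_pos"],o["q"])
plan([("g",[.488,.424,.018],down(-.066)),("back",[.449,.384,.06],None)])
E
```

```text
[0.48680121 0.42471216 0.15975987] [ 6.03169493e-01  1.53308710e-01  1.62645118e+00 -2.09351146e-03
  1.36209614e+00  2.23952491e+00]
g rot 1 x [ 0.018 -0.011  0.009]
g shift 3 x [0.007 0.004 0.788]
back shift 2 x [-0.302  0.354 -0.35 ]
```

Call:
jog_arm --commands '[0,0,0.7,0,0,0,50,0,0,0.7,0,0,0,50,0,0,0.5,0,0,0,50,0,0,0.3,0,0,0,50,0,0,0.15,0,0,0,50,0,0,0,0,0,0,50,0,0,0,0,0,0,0,0,0,0,0,0,0,0,0,0,0,0,0,0,0,0,0,0,0,0,0,0,0,0,0,0,0,0,0]' --newtons 90

```text
t: 52.1
tool_pos: [0.4879, 0.4255, 0.0206]
tool_rot: [-3.139, 0.104, -0.005]
contact_force: [-0.8, -0.2, 5.6]
opening: 0.0119
grip_force: 90.6
```

Call:
jog_arm --commands '[0,0,-0.3,0,0,0,0,0,0,-0.3,0,0,0,0,-0.3,0.34,0,0,0,0,0,-0.3,0.34,0,0,0,0,0,0,0,0,0,0,0,0,0,0,0.25,0,0,0,0,0,0,0.2,0,0,0,0,0,0,0.1,0,0,0,0,0,0,0.05,0,0,0,0,0,0,0,0,0,0,0,0,0,0,0,0,0,0]'

```text
t: 53.48
tool_pos: [0.4489, 0.3869, 0.0206]
tool_rot: [3.139, -0.104, 0.002]
contact_force: [-4.7, -3.1, 8.1]
opening: 0.0125
grip_force: 91.0
```

Call:
jog_arm --commands '[0,0,0,0,0,0,25,0,0,0,0,0,0,45,0,0,0,0,0,0,45,0,0,0,0,0,0,45,0,0,-0.3,0,0,0,45,0,0,-0.6,0,0,0,45,0,0,-1,0,0,0,45,0,0,-1,0,0,0,45,0,0,-0.5,0,0,0,45,0,0,0,0,0,0,45,0,0,0,0,0,0,45]'

```text
t: 54.85
tool_pos: [0.4476, 0.3863, 0.2223]
tool_rot: [3.138, -0.104, 0.001]
contact_force: [-0.3, -0.9, -0.2]
opening: 0.0449
grip_force: 0.0
```

```bash
python3 - <<'E'
from m import *
im=eyes.get_image("side"); P=cloud(im); z=P[...,2]; V=im["image"].astype(int)
q=P[box(P,.3,.68,.27,.56)&(V.min(-1)>130)&(z<.03)]; rect(q,"cover"); print("plane",np.linalg.lstsq(np.c_[q[:,:2],np.ones(len(q))],q[:,2],rcond=None)[0].round(3))
d=nets.silhouettes("side","jar")[0]; print(np.nanpercentile(P[d["mask"]],[2,50,98],axis=0).round(3).tolist())
for c in("red","blue","purple"): inrack(c)
save(im,"fin.png")
E
```

```text
cover 2511 c [453.7 397.6] wh [169.4 246.1] ang 86.48 z 0.012
plane [-0.001 -0.02   0.02 ]
[[0.406, -0.118, 0.009], [0.434, -0.106, 0.053], [0.461, -0.067, 0.067]]
side 362 x [-0.0042 -0.001   0.1543] y [-0.0406  0.0335] z [0.0779 0.1238] xz slope 0.088
top 238 x [-0.0036  0.0019  0.1527] y [-0.0375  0.0351] z [0.0754 0.1264] xz slope 0.041
side 274 x [-0.0038 -0.0022  0.006 ] y [-0.0417  0.0256] z [0.0876 0.1238] xz slope 0.108
top 155 x [-0.0031 -0.0005  0.0036] y [-0.0355  0.0321] z [0.1067 0.1263] xz slope 0.198
side 230 x [-0.0539 -0.0017  0.0059] y [-0.0412  0.0291] z [0.0846 0.1242] xz slope 0.09
top 219 x [-0.0039 -0.0013  0.0044] y [-0.0358  0.0341] z [0.1003 0.1265] xz slope 0.17
```

View pics/fin.png

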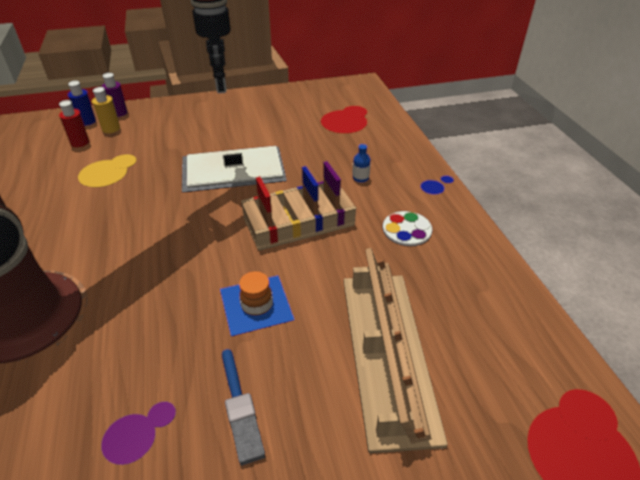

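The cover is back on the middle of the mat at (233,167), the jar is on the coaster at (256,293), and the plates are in the red, blue and purple slots. Handing in.

```bash
python3 -c "
from station import job
print(job.finish_job())"
```

```text
the job is handed in; nothing more can be done
None
```

The job is handed in (the call returned no verdict): the jar is on the coaster, the cover is flat on the mat (re-centred after it was knocked aside), and the red, blue and purple plates are home in their slots; there was no yellow plate.

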